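# Shut and lock the parts rack on the welding table

### The job

Two of the three trays in the parts rack have been left sticking out. With the fingertips, push them fully home against the back of their bays without lifting any tray, then push the rack's locking slide by its thumb plate all the way across, so that its tongues stand in front of the trays. Leave everything else on the table where it is.

Things in the scene. Friction and masses are not known exactly. Their poses are not given: they have to be found in the camera images.
- rack: Grey metal parts rack fixed to the table, three open-topped bays in a row. Origin: centre of its underside, on the table; x to its back (the way trays go in), y to its left, z up. Bay centres at y -106, 0, +106 mm; bays 86 mm wide between 20 mm dividers (x -71 to +75, top z 52); back wall at x +75, 64 high. Floor 4 mm thick from x -155 (open apron in front of the bays) to +80.
- rail_mid (a point): Middle of the rail that lies across the bays, rack frame (-61, 0, 58) mm. With the slide on it, it fills x -68 to -54, z 53 to 70 mm, over the whole row; trays pass under it, their fronts stay in front of it.
- lock_slide (a joint): Aluminium locking slide on the rail, in m: 0 = unlocked, 0.055 = fully locked (end stop); grows along the rack's +y. Starts between 0 and 0.008, stays where it is left, takes about 2 N to move.
- tongue_mid (a point): Centre of the middle one of three tongues hanging from the slide in front of the bays (10 mm wide, rack x -86 to -81, z 34 to 70 mm), at rack y -163, -57, +49 mm plus the joint value: before the dividers when unlocked, before the middle of the bays when locked. A tray sticking out blocks them.
- lock_plate (a point): Centre of the right-hand (rack -y) face of the slide's upright thumb plate, off the rack's right end, moving with the slide: 36 mm along rack x, 8 thick, 50 high (27 to 77 mm above the table); this face is at rack y -236 mm plus the joint value. Pushing it along the rack's +y locks the slide. Axes as the rack's.
- tray_a: Loose open white plastic tray of bolts: 150 long (x), 82 wide (y), 46 mm high, 0.3 to 0.6 kg. Origin: centre of its underside; axes as the rack's, front face 75 mm towards -x. May be in any bay. Fully home its back touches the bay's back wall and its origin is at rack x 0, z 4 mm; two of the three trays start 35 to 60 mm out towards rack -x. Takes 3 to 13 N to slide.
- tray_b: Loose open white plastic tray of hexagon nuts: 150 long (x), 82 wide (y), 46 mm high, 0.3 to 0.6 kg. Origin: centre of its underside; axes as the rack's, front face 75 mm towards -x. May be in any bay. Fully home its back touches the bay's back wall and its origin is at rack x 0, z 4 mm; two of the three trays start 35 to 60 mm out towards rack -x. Takes 3 to 13 N to slide.
- tray_c: Loose open white plastic tray of washers: 150 long (x), 82 wide (y), 46 mm high, 0.3 to 0.6 kg. Origin: centre of its underside; axes as the rack's, front face 75 mm towards -x. May be in any bay. Fully home its back touches the bay's back wall and its origin is at rack x 0, z 4 mm; two of the three trays start 35 to 60 mm out towards rack -x. Takes 3 to 13 N to slide.
- bushing_a: Steel bushing, a ring 26 mm across with a 14 mm bore, 30 mm high, standing on the table just in front of the rack's apron. Origin at the centre of its underside. To be left alone.
- spacer: Solid brass spacer, 28 mm across, 34 mm high, standing on the table just in front of the rack's apron. Origin at the centre of its underside. To be left alone.
- oil_can: Small closed can, 48 mm across, 75 mm high, standing on the table off the rack's right end, behind the line of the thumb plate. Origin at the centre of its underside. To be left alone.
- drill: Cordless drill standing on its battery, about 190 mm high and 200 mm long, left of the rack. Origin at the centre of its underside. To be left alone.
- hammer: Hammer lying on the table to the right. Origin at the centre of its underside. To be left alone.
- wrench: Wrench lying on the table to the left. Origin at the centre of its underside. To be left alone.
- disc: Black grinding disc, 116 mm across, 9 mm thick, lying flat on the table to the left. Origin at the centre of its underside. To be left alone.
- tub: Clear open plastic tub of metal bits, 110 x 150 x 55 mm, on the table to the right. Origin at the centre of its underside. To be left alone.
Mind the look-alikes: they are no part of the job. Leave any pink or purple look-alike of the tray_a alone.

How it is judged:
By the outcome, as a careful person would: the job done as asked, in the order asked, and still so for the second after the job is handed in, with the robot touching nothing.
It also fails if it takes over 64 s, if anything falls off the work surface, if the arm or the gripper's body presses on something with over 40 N, if the wrist force passes 120 N, or if a joint passes its speed limit or range.

### The arm

A 6-joint arm with a two-finger parallel gripper is mounted at the origin on the work surface. World frame = base frame: x ahead of the robot, y to its left, z up, the work surface at z = 0. Lengths are in m, angles in rad, forces in N, time in s.
With the tool pointing down it reaches from about 0.35 to 0.775 m from the base axis. Payload 7.3 kg.
Tool frame: the origin (TCP) lies at the very end of the fingers, on their centre line; the grasp point (between the pads) lies 19 mm behind it; z points along the fingers, y is the line along which they close (so a half turn about z gives the same grasp; the last joint's range is limited). The gripper opens to 92 mm and grips with 3 to 60 N. Pads are 19 mm wide; open, the fingers measure 130 mm over their backs; the gripper's body (75 mm by 190 mm) begins 47 mm behind the grasp point.
Start: joints at [1.044, 0.342, 1.524, -0, 1.275, -0.146], TCP at [0.195, 0.487, 0.227] pointing down, gripper open.
Joint ranges: [-2.53, 2.53], [-0.77, 2.02], [0.04, 2.7], [-1, 4.14], [0.28, 2.66], [-3.11, 3.11]. Speed limits (rad/s): [2.57, 2.57, 3.14, 3.14, 3.14, 3.14].

### API

Orientations are given as [roll, pitch, yaw] about the fixed x, y, z axes, in that order (R = Rz(yaw) Ry(pitch) Rx(roll)).
In Python, from cell import robot gives the robot as it stands. The module is installed in compiled form; this text tells all that it offers.
- The arm moves only by the tool arm_command, never from a script. Its argument "moves" is a list of rows, each a list of 3 entries, a list of its own where there are three numbers: the shift along the tool's x, y, z in m, then the turn, a rotation vector about the tool's x, y, z in rad, then the finger opening in m, from 0 to 0.0918. In form: [[[dx, dy, dz], [ax, ay, az], claw], ...]. A call has exactly 5 rows; each row is the pose to reach, as a shift and turn from the pose commanded when the call began, along the tool's axes at that moment; what a row does not reach only later rows make up. A row lasts 1/10 s, in which the tool goes at most 50 mm and 8.59 degrees, less where a joint would pass 70% of its speed; a pose out of reach is approached as far as the arm can. A call with a gripper value outside its range is refused whole. The fingers move at their own pace and stop on an object; "squeeze" is the grip in N (left out, the last holds). Time passes only in rows, so rows that repeat a pose let the fingers close, or fill a call up. It gives the time, the measured TCP pose, the force, the opening and the grip force at its end, in the units of the state.
- robot.observe(): the state, without advancing time (a new reading comes with each control period).
- robot.read_camera(name): name is "scene" or "top" or "wrist"; returns the picture (384x512x3 uint8, red, green, blue); there is no depth.
- robot.camera_model(name): a dict with "fx", "fy", "cx", "cy" (pixels), "k1" (the pictures are not rectified: a ray, as slopes to the right and down, at radius r is drawn at 1 + k1 r^2 times it, then the intrinsics apply), "R" (3x3) and "t" (3): a world point X has camera coordinates R X + t. Camera axes: x right, y down, z forward; pixel columns grow to the right and rows downward; lengths in m; the calibration is good to about 2 mm. A picture is of the moment at which its call begins: read the wrist's pose just before it. camera_model takes no time and is no camera call; for the wrist camera it gives the pose at the moment of the call.
- robot.hand_in(): hands the job in; it is judged then, once.
The state is a dict: "time": time; "qpos": joint angles; "qvel": joint speeds; "joint_efforts": joint torques, N m; "tool_pos": TCP position; "tool_rot": TCP orientation; "contact_force": force on the tool from outside, world axes, zero at the start; "torque": the same for the moment, N m; "opening": finger opening in m; "grip_force": force on a finger pad.
Only numpy, scipy, OpenCV 4.12 (cv2) and the standard library are available. Lean on these libraries where they do the work, as an engineer would, in place of code of your own. Each camera call takes 0.05 s, during which the arm holds its last target. There are 200 camera calls.

## Working session

There is one attempt and no reset: what is moved stays moved. The work goes in short steps, Python scripts to look and compute and a tool call to move; the robot and the scene stay as the last step left them, time stands still between calls to the robot, and variables do not carry over. Pictures are saved under pics/ and viewed, at most 10 in all, crops included, and the job is handed in when it is done.

Besides the shell and the picture viewer there is one more tool, called after "Call:" in YAML: its name, and indented under it one key for each argument. arm_command: Moves the arm, as the interface text tells. Its arguments: {"type":"object","properties":{"moves":{"type":"array"},"squeeze":{"type":"number"}},"required":["moves"]}

```bash
mkdir -p pics
python3 - <<'E'
from cell import robot
import cv2
for n in("top","scene"):
    im=robot.read_camera(n); cv2.imwrite(f"pics/{n}0.png",cv2.resize(im[:,:,::-1],(800,600),interpolation=cv2.INTER_CUBIC)); cv2.imwrite(f"{n}0.png",im[:,:,::-1])
    m=robot.camera_model(n);print({k:(v.tolist() if hasattr(v,'tolist') else v) for k,v in m.items()})
print(robot.observe())
E
```

```text
{'fx': 469.23716226561106, 'fy': 469.23716226561106, 'cx': 245.1586040953143, 'cy': 190.706511580717, 'k1': -0.1930417086064525, 'R': [[0.005760822806475735, -0.9999700816623965, 0.005162237953862935], [-0.9886631556705944, -0.006470099347219088, -0.15001100770909753], [0.15003991982154016, -0.004239527631355676, -0.9886708496084067]], 't': [0.06785963418069868, 0.5151741575108617, 1.6205842802471664]}
{'fx': 443.089823054001, 'fy': 443.089823054001, 'cx': 254.32372992360436, 'cy': 189.59060158908363, 'k1': -0.003988068143041207, 'R': [[0.8368571581076543, 0.5472689274530258, 0.01291580304879571], [0.343155523678976, -0.5060619188582656, -0.7912936375645252], [-0.4265142242558721, 0.6666318739198608, -0.611299894635609]], 't': [-0.5033881318436617, -0.07922396600164135, 1.5338309782636586]}
{'time': 0.1, 'qpos': array([ 1.04398869e+00,  3.42650714e-01,  1.52490979e+00, -7.32454643e-07,
        1.27542851e+00, -1.45990636e-01]), 'qvel': array([ 2.46256499e-03, -3.02545633e-04, -3.25372866e-03,  1.43390806e-04,
       -2.91550378e-05,  1.87558131e-03]), 'joint_efforts': array([ 8.90084448e-04, -4.32005775e+01, -2.44693494e+01,  7.17866071e-02,
        5.26628585e-02, -8.57454302e-05]), 'tool_pos': array([0.19492   , 0.48707905, 0.22611977]), 'tool_rot': array([-3.14021104e+00, -2.02439377e-04,  2.76077573e+00]), 'contact_force': array([-0.32352942,  0.35477274, -0.40621381]), 'torque': array([-0.06437634,  0.00977311, -0.02150381]), 'grip_force': 0.0, 'opening': 0.09227635497426809}
```

View pics/top0.png

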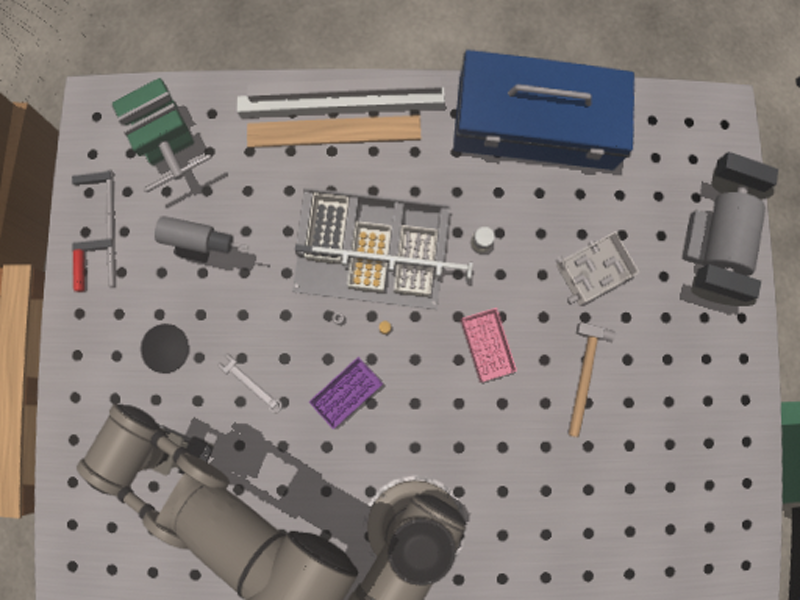

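View pics/scene0.png

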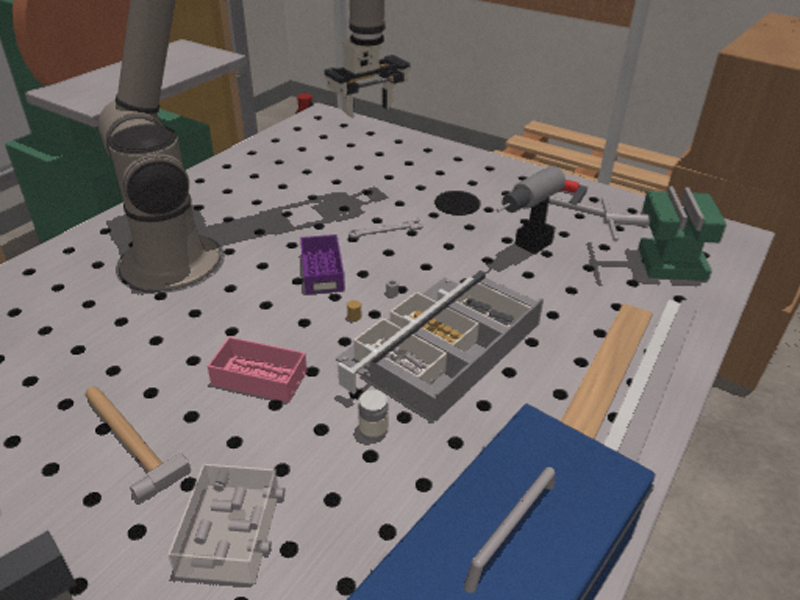

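The top view shows the rack at about (370,250) of 800x600, with the two trays in the middle (370,260) and right (417,262) bays sticking out. The left tray (327,227) is home, and the pink and purple look-alikes lie apart at (487,345) and (347,392). Next is a crop for measuring.

Run:
```python
import cv2
im=cv2.imread("top0.png")[112:222,180:324]
cv2.imwrite("pics/crop0.png",cv2.resize(im,None,fx=5.5,fy=5.4,interpolation=cv2.INTER_CUBIC))
```

```text
(no output)
```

View pics/crop0.png

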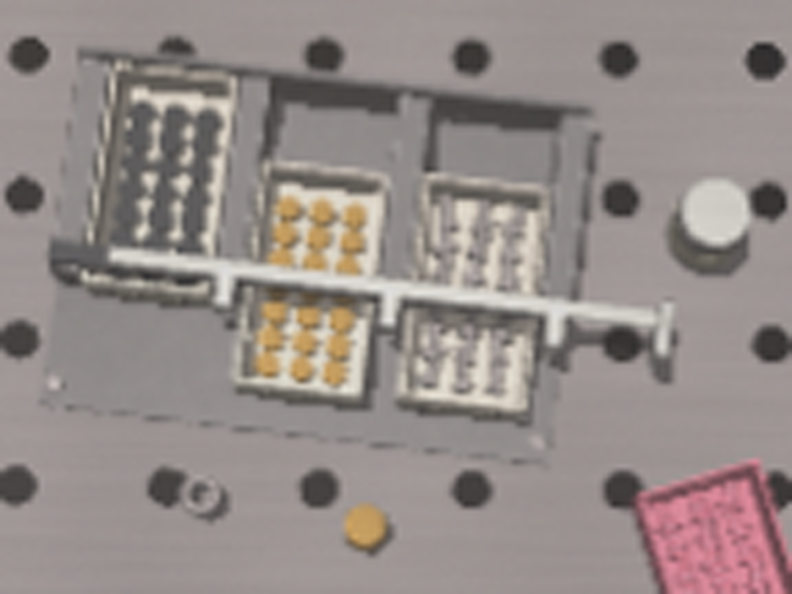

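```bash
cat > h.py <<'E'
import numpy as np
from scipy.optimize import least_squares
TOP={'f':469.23716,'c':(245.1586,190.7065),'k':-0.19304,'R':np.array([[0.005760822806475735,-0.9999700816623965,0.005162237953862935],[-0.9886631556705944,-0.006470099347219088,-0.15001100770909753],[0.15003991982154016,-0.004239527631355676,-0.9886708496084067]]),'t':np.array([0.06785963418069868,0.5151741575108617,1.6205842802471664])}
def proj(X,m=TOP):
    p=np.atleast_2d(X)@m['R'].T+m['t']; s=p[:,:2]/p[:,2:]; s=s*(1+m['k']*(s**2).sum(1,keepdims=True))
    return s*m['f']+m['c']
def back(uv,z,m=TOP):
    return least_squares(lambda q:(proj([q[0],q[1],z],m)-uv)[0],[.6,0]).x
def crop(U,V): return np.array([180+(U+.5)/5.5-.5,112+(V+.5)/5.4-.5])
def r2w(P,q):
    P=np.atleast_2d(P); c,s=np.cos(q[2]),np.sin(q[2])
    return np.c_[q[0]+c*P[:,0]-s*P[:,1], q[1]+s*P[:,0]+c*P[:,1], P[:,2]]
def w2r(w,q):
    d=np.array(w)-q[:2]; c,s=np.cos(q[2]),np.sin(q[2]); return np.array([c*d[0]+s*d[1],-s*d[0]+c*d[1]])
E
python3 - <<'E'
from h import *
obs=[((-.155,.169,.004),(42,402)),((-.155,-.169,.004),(547,462)),((.080,.169,.064),(82,50)),((.080,-.169,.064),(595,110))]
P=np.array([o[0] for o in obs]);U=np.array([crop(*o[1]) for o in obs])
r=least_squares(lambda q:(proj(r2w(P,q))-U).ravel(),[.7,.05,0])
q=r.x;print(q,r.fun.round(2));np.save("q.npy",q)
for n,uv,z in [("trayM FL",(235,388),.05),("trayM FR",(367,401),.05),("trayR FL",(397,403),.05),("trayR FR",(530,414),.05),("trayM BL",(262,165),.05),("trayR BR",(552,185),.05),
 ("trayL FL",(85,283),.05),("plate top right/back",(672,305),.077),("plate top right front",(668,352),.077),("plate topleft",(655,350),.077),
 ("tongueM",(388,322),.07),("tongueR",(555,343),.07),("tongueL",(223,303),.07),("bushing",(203,495),.03),("spacer",(366,526),.034),("can",(716,213),.075),("pink top",(640,495),.05)]:
    w=back(crop(*uv),z);print(n,w.round(4),(1000*w2r(w,q)).round(1))
E
```

```text
[ 0.66729915  0.09660182 -0.11735472] [-0.46  0.71  0.43  1.02 -0.22 -0.96  0.25 -0.83]
trayM FL [0.5384 0.1516] [-134.5   39.6]
trayM FR [0.5303 0.0671] [-132.6  -45.3]
trayR FL [0.5291 0.0479] [-131.5  -64.5]
trayR FR [ 0.5224 -0.0372] [-128.2 -149.9]
trayM BL [0.6882 0.1362] [16.1 41.8]
trayR BR [ 0.676  -0.0524] [  26.1 -146.9]
trayL FL [0.6078 0.2496] [-77.  144.9]
plate top right/back [ 0.5902 -0.1261] [ -50.5 -230.2]
plate top right front [ 0.5593 -0.1231] [ -81.6 -230.8]
plate topleft [ 0.5605 -0.1148] [ -81.3 -222.5]
tongueM [0.5789 0.0542] [-82.8 -52.5]
tongueR [ 0.5659 -0.0519] [ -83.3 -159.4]
tongueL [0.5908 0.1591] [-83.3  53.1]
bushing [0.4704 0.1722] [-204.4   52.1]
spacer [0.4502 0.0672] [-212.1  -54.6]
can [ 0.6521 -0.1557] [  14.4 -252.3]
pink top [ 0.4697 -0.1074] [-172.4 -225.7]
```

```bash
cat >> h.py <<'E'
from scipy.spatial.transform import Rotation as Ro
def delta(rk,z):
    "tool-frame shift & turn from commanded~measured pose to rack point (m), height z, aligned"
    from cell import robot
    q=np.load("q.npy"); o=robot.observe()
    R=Ro.from_euler('xyz',o['tool_rot']); G=Ro.from_euler('xyz',[np.pi,0,np.pi+q[2]])
    w=r2w([rk[0],rk[1],z],q)[0]
    print("shift",R.inv().apply(w-o['tool_pos']).round(4),"turn",(R.inv()*G).as_rotvec().round(4),"rackpos",(1000*w2r(o['tool_pos'][:2],q)).round(1),o['tool_pos'][2].round(4),"t",o['time'],o['contact_force'].round(1))
E
python3 -c "
from h import *
delta([-.155,0],.15)"
```

```text
shift [-0.434  -0.2272  0.0763] turn [-0.0013 -0.0004 -0.2635] rackpos [-514.8  332.5] 0.2261 t 0.1 [-0.3  0.4 -0.4]
```

Call:
arm_command:
  moves:
    - [[-0.04,-0.02,0],[0,0,-0.09],0.0]
    - [[-0.08,-0.04,0],[0,0,-0.18],0.0]
    - [[-0.12,-0.06,0],[0,0,-0.2635],0.0]
    - [[-0.16,-0.08,0],[0,0,-0.2635],0.0]
    - [[-0.2,-0.1,0],[0,0,-0.2635],0.0]
  squeeze: 20

```text
time: 0.6
tool_pos: [0.3443, 0.3187, 0.2265]
tool_rot: [-3.141, -0.0, 3.025]
contact_force: [0.2, 0.2, -0.1]
opening: 0.0563
grip_force: 0.0
```

```bash
python3 -c "
from h import *
delta([-.155,0],.15)"
```

```text
shift [-0.1917 -0.1828  0.0765] turn [-0.0002 -0.0003  0.0005] rackpos [-346.8  182.8] 0.2265 t 0.6 [ 0.2  0.2 -0.1]
```

Call:
arm_command:
  moves:
    - [[-0.035,-0.035,0],[0,0,0],0.0]
    - [[-0.07,-0.07,0.02],[0,0,0],0.0]
    - [[-0.105,-0.105,0.04],[0,0,0],0.0]
    - [[-0.14,-0.14,0.06],[0,0,0],0.0]
    - [[-0.18,-0.18,0.0765],[0,0,0],0.0]

```text
time: 1.1
tool_pos: [0.4904, 0.133, 0.1546]
tool_rot: [-3.142, -0.001, 3.024]
contact_force: [0.5, 0.9, 1.0]
opening: 0.0163
grip_force: 0.0
```

Call:
arm_command:
  moves:
    - [[0,0,0],[0,0,0],0.0]
    - [[0,0,0],[0,0,0],0.0]
    - [[0,0,0],[0,0,0],0.0]
    - [[0,0,0],[0,0,0],0.0]
    - [[0,0,0],[0,0,0],0.0]

```text
time: 1.6
tool_pos: [0.4897, 0.1358, 0.1564]
tool_rot: [3.141, 0.001, 3.026]
contact_force: [0.5, 1.3, 0.3]
opening: 0.0003
grip_force: 0.0
```

Run:
```python
from h import *
from cell import robot
import cv2
delta([-.155,0],.022)
m=robot.camera_model("wrist"); im=robot.read_camera("wrist")
cv2.imwrite("pics/w1.png",cv2.resize(im[:,:,::-1],(800,600),interpolation=cv2.INTER_CUBIC))
np.save("w1.npy",dict(f=m['fx'],c=(m['cx'],m['cy']),k=m['k1'],R=np.array(m['R']),t=np.array(m['t'])),allow_pickle=True)
```

```text
shift [-0.0259 -0.0183  0.1344] turn [0.0004 0.0009 0.002 ] rackpos [-181.    18.2] 0.1564 t 1.6 [0.5 1.3 0.3]
```

View pics/w1.png

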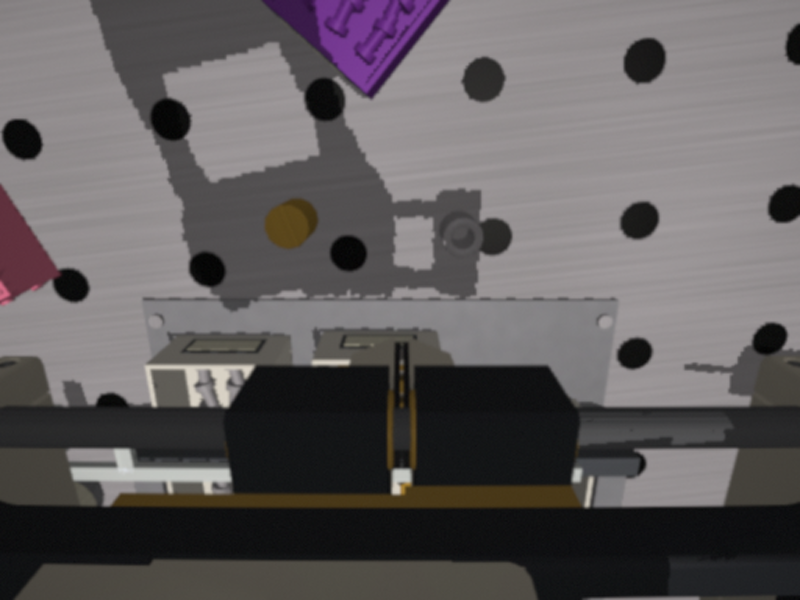

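The wrist view shows apron front corners at (143,298) and (617,298), spacer top (288,228), bushing top (462,235). I'll check the pose against the corners.

Run:
```python
from h import *
m=np.load("w1.npy",allow_pickle=True).item(); q=np.load("q.npy")
for n,uv,z in [("FR",(143,298),.004),("FL",(617,298),.004),("spacer",(288,230),.034),("bush",(462,235),.03),("trayRfront bottom? L top",(290,362),.05),("trayR FR top",(150,366),.05),("trayM FR bottom",(313,332),.004),("trayR FR bot",(168,334),.004)]:
    w=back((np.array(uv)+.5)*.64-.5,z,m);print(n,w.round(4),(1000*w2r(w,q)).round(1))
```

```text
FR [ 0.494  -0.0479] [-155.2 -163.8]
FL [0.5328 0.2851] [-155.6  171.4]
spacer [0.4534 0.0715] [-209.5  -50. ]
bush [0.4696 0.1768] [-205.7   56.5]
trayRfront bottom? L top [0.5335 0.0612] [-128.8  -50.8]
trayR FR top [ 0.5262 -0.0276] [-125.6 -139.8]
trayM FR bottom [0.5335 0.0675] [-129.5  -44.6]
trayR FR bot [ 0.523  -0.0375] [-127.6 -150.1]
```

Call:
arm_command:
  moves:
    - [[-0.01,-0.007,0.03],[0,0,0],0.0]
    - [[-0.02,-0.014,0.06],[0,0,0],0.0]
    - [[-0.025,-0.018,0.09],[0,0,0],0.0]
    - [[-0.025,-0.018,0.12],[0,0,0],0.0]
    - [[-0.025,-0.018,0.134],[0,0,0],0.0]

```text
time: 2.15
tool_pos: [0.5113, 0.1142, 0.0196]
tool_rot: [-3.141, -0.003, 3.025]
contact_force: [-1.0, 1.2, 0.5]
opening: 0.0001
grip_force: 0.0
```

```bash
python3 -c "
from h import *
delta([-.0845,0],.022)"
```

```text
shift [-0.0724  0.0007 -0.0026] turn [-0.0005 -0.0032  0.0006] rackpos [-157.    -0.8] 0.0196 t 2.15 [-1.   1.2  0.5]
```

Push, slowly, to 10 mm short of home first.

Call:
arm_command:
  moves:
    - [[-0.012,0,-0.003],[0,0,0],0.0]
    - [[-0.024,0,-0.003],[0,0,0],0.0]
    - [[-0.036,0,-0.003],[0,0,0],0.0]
    - [[-0.048,0,-0.003],[0,0,0],0.0]
    - [[-0.058,0,-0.003],[0,0,0],0.0]

```text
time: 2.65
tool_pos: [0.5703, 0.1077, 0.0247]
tool_rot: [-3.142, -0.001, 3.025]
contact_force: [-2.5, -0.5, -0.8]
opening: 0.0004
grip_force: 0.9
```

Call:
arm_command:
  moves:
    - [[-0.002,0,0],[0,0,0],0.0]
    - [[-0.004,0,0],[0,0,0],0.0]
    - [[-0.006,0,0],[0,0,0],0.0]
    - [[-0.008,0,0],[0,0,0],0.0]
    - [[-0.009,0,0],[0,0,0],0.0]

```text
time: 3.15
tool_pos: [0.5793, 0.1061, 0.0248]
tool_rot: [3.142, 0.0, 3.024]
contact_force: [-3.1, -0.1, 1.6]
opening: 0.0002
grip_force: 1.6
```

```bash
python3 -c "
from h import *
delta([-.0845,0],.022)"
```

```text
shift [-0.004   0.0009  0.0028] turn [0.     0.     0.0001] rackpos [-88.5  -0.9] 0.0248 t 3.15 [-3.1 -0.1  1.6]
```

Call:
arm_command:
  moves:
    - [[-0.001,0,0],[0,0,0],0.0]
    - [[-0.002,0,0],[0,0,0],0.0]
    - [[-0.003,0,0],[0,0,0],0.0]
    - [[-0.004,0,0],[0,0,0],0.0]
    - [[-0.004,0,0],[0,0,0],0.0]

```text
time: 3.65
tool_pos: [0.5835, 0.1055, 0.0249]
tool_rot: [3.142, 0.0, 3.024]
contact_force: [-2.5, 0.2, 0.6]
opening: -0.0001
grip_force: 1.3
```

Call:
arm_command:
  moves:
    - [[-0.001,0,0],[0,0,0],0.0]
    - [[-0.001,0,0],[0,0,0],0.0]
    - [[-0.002,0,0],[0,0,0],0.0]
    - [[-0.002,0,0],[0,0,0],0.0]
    - [[-0.002,0,0],[0,0,0],0.0]

```text
time: 4.15
tool_pos: [0.5835, 0.1056, 0.0249]
tool_rot: [-3.141, -0.004, 3.024]
contact_force: [-9.6, 0.4, 7.5]
opening: 0.0003
grip_force: 4.7
```

Call:
arm_command:
  moves:
    - [[-0.001,0,0],[0,0,0],0.0]
    - [[-0.002,0,0],[0,0,0],0.0]
    - [[-0.003,0,0],[0,0,0],0.0]
    - [[-0.003,0,0],[0,0,0],0.0]
    - [[-0.003,0,0],[0,0,0],0.0]

```text
time: 4.65
tool_pos: [0.5834, 0.1055, 0.0249]
tool_rot: [-3.141, -0.01, 3.025]
contact_force: [-19.8, 1.8, 15.9]
opening: 0.0002
grip_force: 10.0
```

```bash
python3 -c "
from h import *
delta([-.155,-.106],.022)"
```

```text
shift [ 0.0706 -0.105   0.0037] turn [-0.001  -0.0102  0.0006] rackpos [-84.4  -0.9] 0.0249 t 4.65 [-19.8   1.8  15.9]
```

Call:
arm_command:
  moves:
    - [[0.02,0,0],[0,0,0],0.0]
    - [[0.05,0,0],[0,0,0],0.0]
    - [[0.076,0,0],[0,0,0],0.0]
    - [[0.076,-0.03,0],[0,0,0],0.0]
    - [[0.076,-0.06,0],[0,0,0],0.0]

```text
time: 5.15
tool_pos: [0.5062, 0.0543, 0.0253]
tool_rot: [3.141, 0.003, 3.027]
contact_force: [0.3, 0.6, -0.6]
opening: 0.0004
grip_force: 0.0
```

Call:
arm_command:
  moves:
    - [[0,-0.015,0],[0,0,0],0.0]
    - [[0,-0.03,0],[0,0,0],0.0]
    - [[0,-0.045,0],[0,0,0],0.0]
    - [[0,-0.045,0],[0,0,0],0.0]
    - [[0,-0.045,0],[0,0,0],0.0]

```text
time: 5.65
tool_pos: [0.5011, 0.0097, 0.0249]
tool_rot: [3.141, 0.001, 3.023]
contact_force: [0.1, 1.0, 1.0]
opening: 0.0001
grip_force: 0.0
```

```bash
python3 -c "
from h import *
delta([-.0845,-.106],.022)"
```

```text
shift [-0.0704 -0.0002  0.003 ] turn [ 0.0003  0.001  -0.0011] rackpos [-154.9 -105.8] 0.0249 t 5.65 [0.1 1.  1. ]
```

Call:
arm_command:
  moves:
    - [[-0.012,0,0.001],[0,0,0],0.0]
    - [[-0.024,0,0.002],[0,0,0],0.0]
    - [[-0.036,0,0.002],[0,0,0],0.0]
    - [[-0.046,0,0.002],[0,0,0],0.0]
    - [[-0.056,0,0.002],[0,0,0],0.0]

```text
time: 6.15
tool_pos: [0.5556, 0.0041, 0.0225]
tool_rot: [3.141, -0.002, 3.025]
contact_force: [-3.2, 0.7, 1.2]
opening: 0.0003
grip_force: 2.0
```

Call:
arm_command:
  moves:
    - [[-0.003,0,0],[0,0,0],0.0]
    - [[-0.006,0,0],[0,0,0],0.0]
    - [[-0.009,0,0],[0,0,0],0.0]
    - [[-0.012,0,0],[0,0,0],0.0]
    - [[-0.0145,0,0],[0,0,0],0.0]

```text
time: 6.65
tool_pos: [0.5704, 0.0016, 0.0227]
tool_rot: [3.141, -0.0, 3.024]
contact_force: [-3.3, 0.3, 1.5]
opening: 0.0008
grip_force: 1.8
```

Call:
arm_command:
  moves:
    - [[-0.001,0,0],[0,0,0],0.0]
    - [[-0.002,0,0],[0,0,0],0.0]
    - [[-0.003,0,0],[0,0,0],0.0]
    - [[-0.003,0,0],[0,0,0],0.0]
    - [[-0.003,0,0],[0,0,0],0.0]

```text
time: 7.15
tool_pos: [0.5713, 0.0014, 0.0227]
tool_rot: [3.141, -0.005, 3.024]
contact_force: [-9.0, 2.2, 6.7]
opening: 0.0004
grip_force: 5.2
```

```bash
python3 -c "
from h import *
delta([-.0845,-.106],.022)"
```

```text
shift [ 0.0003 -0.0002  0.0007] turn [ 0.0001 -0.0046  0.0002] rackpos [ -84.1 -105.8] 0.0227 t 7.15 [-9.   2.2  6.7]
```

Call:
arm_command:
  moves:
    - [[-0.001,0,0],[0,0,0],0.0]
    - [[-0.002,0,0],[0,0,0],0.0]
    - [[-0.003,0,0],[0,0,0],0.0]
    - [[-0.003,0,0],[0,0,0],0.0]
    - [[-0.003,0,0],[0,0,0],0.0]

```text
time: 7.65
tool_pos: [0.5713, 0.0014, 0.0227]
tool_rot: [-3.141, -0.011, 3.025]
contact_force: [-21.7, 1.7, 15.9]
opening: 0.0003
grip_force: 10.6
```

Call:
arm_command:
  moves:
    - [[0.02,0,0],[0,0,0],0.0]
    - [[0.05,0,0],[0,0,0],0.0]
    - [[0.07,0,-0.03],[0,0,0],0.0]
    - [[0.07,0,-0.07],[0,0,0],0.0]
    - [[0.07,0,-0.11],[0,0,0],0.0]

```text
time: 8.15
tool_pos: [0.5072, 0.0088, 0.1343]
tool_rot: [3.142, 0.002, 3.024]
contact_force: [1.0, 0.4, -0.2]
opening: 0.0001
grip_force: 0.0
```

Run:
```python
from h import *
from cell import robot
import cv2
delta([-.065,-.275],.045)
im=robot.read_camera("top")
cv2.imwrite("pics/t2.png",cv2.resize(im[112:222,180:324,::-1],None,fx=5.5,fy=5.4,interpolation=cv2.INTER_CUBIC))
```

```text
shift [-0.0836 -0.169   0.0895] turn [ 0.      0.0017 -0.0001] rackpos [-148.7 -106. ] 0.1343 t 8.15 [ 1.   0.4 -0.2]
```

View pics/t2.png

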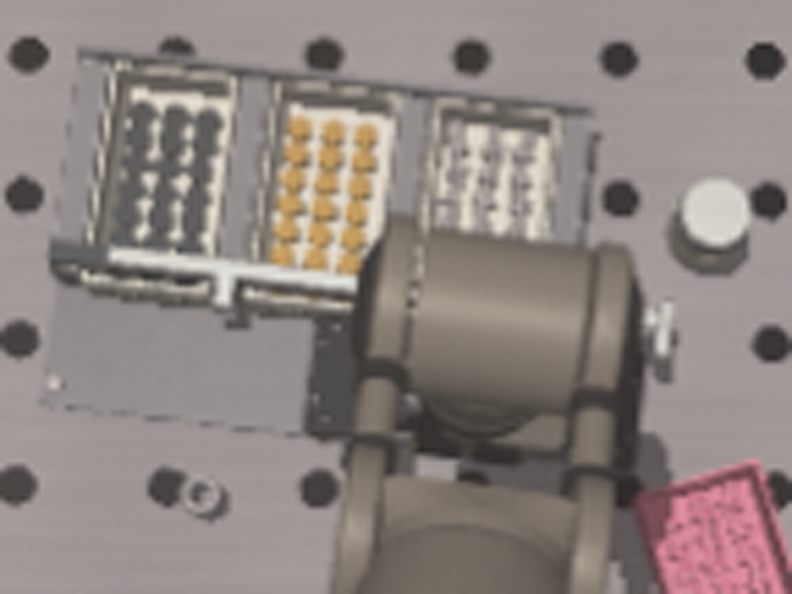

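Both trays now sit level with the home tray, backs at the wall (middle (335,90), right (495,105)), and the plate is free at (660,330). Next I move off the plate's right side.

Call:
arm_command:
  moves:
    - [[0,-0.04,0],[0,0,0],0.0]
    - [[-0.01,-0.08,0],[0,0,0],0.0]
    - [[-0.03,-0.12,0],[0,0,0],0.0]
    - [[-0.055,-0.15,0],[0,0,0],0.0]
    - [[-0.084,-0.169,0],[0,0,0],0.0]

```text
time: 8.7
tool_pos: [0.5718, -0.172, 0.1333]
tool_rot: [-3.14, 0.003, 3.022]
contact_force: [0.2, -0.7, -0.3]
opening: 0.0004
grip_force: 0.0
```

Call:
arm_command:
  moves:
    - [[0,0,0],[0,0,0],0.0]
    - [[0,0,0.02],[0,0,0],0.0]
    - [[0,0,0.03],[0,0,0],0.0]
    - [[0,0,0.03],[0,0,0],0.0]
    - [[0,0,0.03],[0,0,0],0.0]

```text
time: 9.2
tool_pos: [0.5707, -0.1684, 0.1031]
tool_rot: [-3.142, 0.0, 3.025]
contact_force: [0.4, 0.7, 0.3]
opening: 0.0006
grip_force: 0.0
```

Run:
```python
from h import *
from cell import robot
import cv2
delta([-.065,-.275],.045)
im=robot.read_camera("scene"); cv2.imwrite("pics/s3.png",cv2.resize(im[170:300,190:360,::-1],None,fx=4.5,fy=4.5,interpolation=cv2.INTER_CUBIC))
```

```text
shift [ 0.0001 -0.0005  0.0581] turn [-0.      0.0003  0.0006] rackpos [ -64.9 -274.5] 0.1031 t 9.2 [0.4 0.7 0.3]
```

View pics/s3.png

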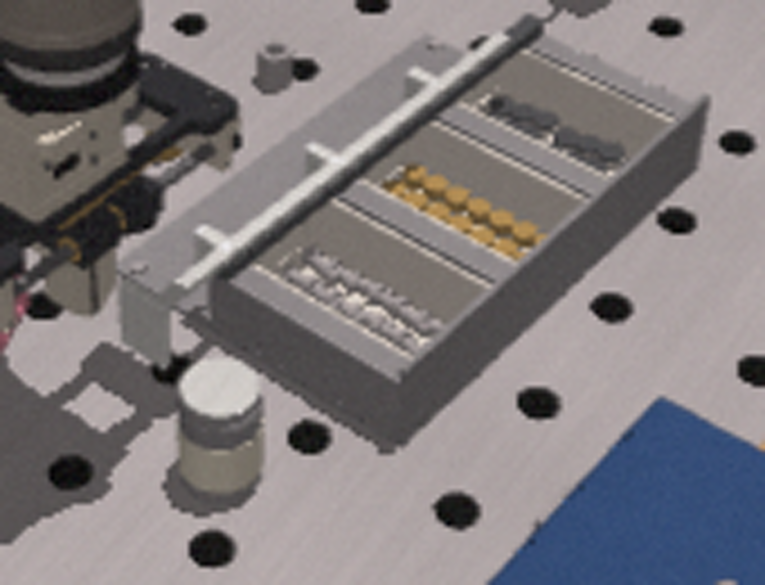

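All three trays are home. The closed fingers at (80,280) are clear to the right of the plate (145,310), with the can at (220,420) behind. I'll descend and push.

Call:
arm_command:
  moves:
    - [[0,0,0.03],[0,0,0],0.0]
    - [[0,0,0.055],[0,0,0],0.0]
    - [[0,0,0.055],[0,0,0],0.0]
    - [[0,0.01,0.055],[0,0,0],0.0]
    - [[0,0.02,0.055],[0,0,0],0.0]

```text
time: 9.75
tool_pos: [0.5741, -0.1486, 0.0496]
tool_rot: [-3.141, 0.003, 3.024]
contact_force: [-0.3, -0.2, 0.5]
opening: 0.0007
grip_force: 0.0
```

Call:
arm_command:
  moves:
    - [[0,0.008,0],[0,0,0],0.0]
    - [[0,0.016,0],[0,0,0],0.0]
    - [[0,0.024,0],[0,0,0],0.0]
    - [[0,0.032,0],[0,0,0],0.0]
    - [[0,0.04,0],[0,0,0],0.0]

```text
time: 10.25
tool_pos: [0.578, -0.1087, 0.0481]
tool_rot: [-3.141, 0.001, 3.024]
contact_force: [0.9, -2.1, 2.9]
opening: 0.0007
grip_force: 1.3
```

```bash
python3 -c "
from h import *
delta([-.065,-.200],.045)"
```

```text
shift [0.0004 0.0144 0.0031] turn [-0.0002  0.001   0.    ] rackpos [ -64.6 -214.4] 0.0481 t 10.25 [ 0.9 -2.1  2.9]
```

Call:
arm_command:
  moves:
    - [[0,0.003,0],[0,0,0],0.0]
    - [[0,0.006,0],[0,0,0],0.0]
    - [[0,0.009,0],[0,0,0],0.0]
    - [[0,0.012,0],[0,0,0],0.0]
    - [[0,0.012,0],[0,0,0],0.0]

```text
time: 10.75
tool_pos: [0.5788, -0.0968, 0.0476]
tool_rot: [3.141, -0.001, 3.024]
contact_force: [-0.1, 0.2, -0.1]
opening: 0.0005
grip_force: 0.1
```

Call:
arm_command:
  moves:
    - [[0,0.001,0],[0,0,0],0.0]
    - [[0,0.002,0],[0,0,0],0.0]
    - [[0,0.003,0],[0,0,0],0.0]
    - [[0,0.004,0],[0,0,0],0.0]
    - [[0,0.004,0],[0,0,0],0.0]

```text
time: 11.25
tool_pos: [0.5792, -0.0931, 0.0476]
tool_rot: [3.141, -0.001, 3.024]
contact_force: [-0.3, -0.7, 0.2]
opening: 0.0006
grip_force: 0.7
```

```bash
python3 -c "
from h import *
delta([-.065,-.200],.045)"
```

```text
shift [-0.0002 -0.0013  0.0026] turn [ 0.0003 -0.0006  0.0001] rackpos [ -65.2 -198.7] 0.0476 t 11.25 [-0.3 -0.7  0.2]
```

Call:
arm_command:
  moves:
    - [[0,0.001,0],[0,0,0],0.0]
    - [[0,0.002,0],[0,0,0],0.0]
    - [[0,0.003,0],[0,0,0],0.0]
    - [[0,0.004,0],[0,0,0],0.0]
    - [[0,0.004,0],[0,0,0],0.0]

```text
time: 11.75
tool_pos: [0.5796, -0.0902, 0.0477]
tool_rot: [-3.14, -0.001, 3.025]
contact_force: [-1.3, -5.3, -1.1]
opening: 0.0005
grip_force: 3.1
```

```bash
python3 -c "
from h import *
delta([-.065,-.200],.045)"
```

```text
shift [-0.0002 -0.0042  0.0027] turn [-0.0013 -0.0005  0.0003] rackpos [ -65.2 -195.7] 0.0477 t 11.75 [-1.3 -5.3 -1.1]
```

Call:
arm_command:
  moves:
    - [[0,0.001,0],[0,0,0],0.0]
    - [[0,0.002,0],[0,0,0],0.0]
    - [[0,0.003,0],[0,0,0],0.0]
    - [[0,0.003,0],[0,0,0],0.0]
    - [[0,0.003,0],[0,0,0],0.0]

```text
time: 12.25
tool_pos: [0.5796, -0.09, 0.0477]
tool_rot: [-3.137, -0.001, 3.024]
contact_force: [-4.8, -17.7, -1.6]
opening: 0.0004
grip_force: 8.9
```

Call:
arm_command:
  moves:
    - [[0,-0.02,0],[0,0,0],0.0]
    - [[0,-0.05,0],[0,0,0],0.0]
    - [[0,-0.08,0],[0,0,0],0.0]
    - [[0,-0.08,-0.04],[0,0,0],0.0]
    - [[0,-0.08,-0.08],[0,0,0],0.0]

```text
time: 12.75
tool_pos: [0.5701, -0.1661, 0.1276]
tool_rot: [3.14, -0.003, 3.022]
contact_force: [0.2, 0.6, -0.0]
opening: 0.0002
grip_force: 0.0
```

Call:
arm_command:
  moves:
    - [[0.02,0,-0.03],[0,0,0],0.0]
    - [[0.06,0,-0.05],[0,0,0],0.0]
    - [[0.1,0,-0.05],[0,0,0],0.0]
    - [[0.14,0,-0.05],[0,0,0],0.0]
    - [[0.14,0,-0.05],[0,0,0],0.0]

```text
time: 13.25
tool_pos: [0.4275, -0.1475, 0.1777]
tool_rot: [3.14, -0.004, 3.024]
contact_force: [-0.2, -1.0, -0.1]
opening: 0.0
grip_force: 0.0
```

Run:
```python
from cell import robot
import cv2
im=robot.read_camera("top")
cv2.imwrite("pics/t4.png",cv2.resize(im[112:222,180:324,::-1],None,fx=5.5,fy=5.4,interpolation=cv2.INTER_CUBIC))
```

```text
(no output)
```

View pics/t4.png

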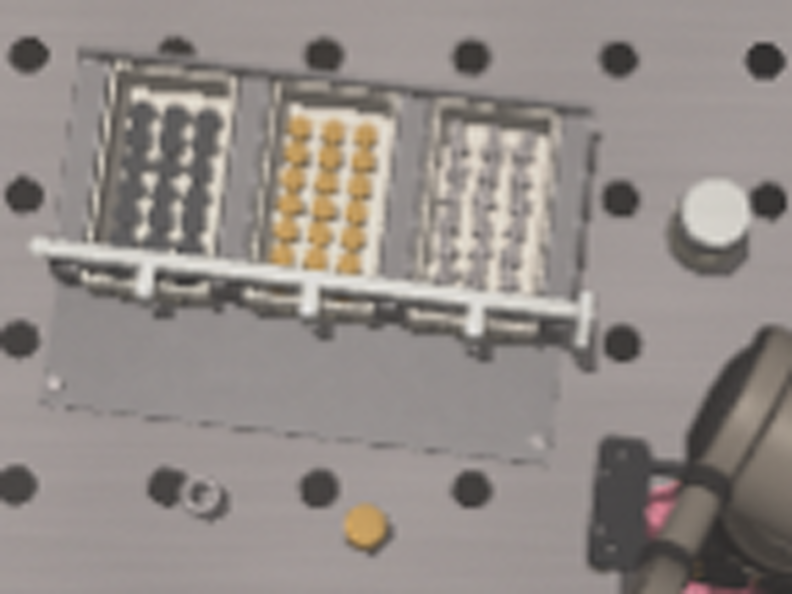

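The slide is hard against its stop (18 N with no movement), and the tongues at (147,275), (310,297) and (475,318) stand in front of the three home trays. The bushing, spacer and can have not moved, and the arm is clear.

```bash
python3 -c "
from cell import robot
print(robot.hand_in())"
```

```text
the job is handed in; nothing more can be done
None
```

The middle and right trays are pushed home, the slide is locked across against its stop with its tongues in front of all three trays, and the job is handed in; the bushing, spacer and oil can stayed put, and I touched nothing else.

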